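# Load the marking carrier and lift it level

### The job

Lay the blue power bank in the empty cradle of the marking carrier while the carrier stands on its perforated plate, and let go of it; it should sit centred, flat in both white rests, like the silver one on the other side. Then take the carrier by its upright orange handle, lift it straight up about 10 cm clear of the plate without tipping it, and finish while still holding it there, level and still, with both power banks in their cradles. Leave everything else on the table where it is.

Things in the scene. Friction and masses are not known exactly. Their poses are not given: they have to be found in the camera images.
- blue_c (a point): Blue stick-type power bank, a rounded square bar 100 x 24 x 24 mm (about 75 g) with black end caps; the point is its centre, 12 mm above its underside; x along its length, z up. Starts lying on the table, at the left or right of the plate; it is the one to load. Nothing stands within 30 mm of its long sides.
- carrier: Marking carrier (loose, about 0.42 kg) standing on the plate at any yaw: dark base 210 (x) x 110 (y) x 8 mm, origin at the centre of its underside, z up. The handle stands at its centre; a cradle on each side, at x = +75 mm (empty) and x = -75 mm (holding the silver power bank), takes a power bank with its length along the carrier's y. Loaded, it balances at the handle's middle.
- cradle (a point): The carrier's empty cradle: the point is centred on its floor, 22 mm above the carrier's underside; axes as the carrier's. Two white rests at y = +-32 mm, each 12 mm long in y, with flared side lips 28 mm apart at the floor and 9 mm high. A seated power bank has its centre 12 mm above this point. Between the rests are 52 mm of free room for fingers, 14 mm deep.
- handle (a point): The carrier's orange handle, an upright flat fin 10 mm thick (carrier's x), 80 mm long (carrier's y), its top 80 mm above the carrier's underside. The point is at its middle, 16 mm below its top; axes as the carrier's. Both its faces are free down to 14 mm above the underside.
- plate: Perforated aluminium plate, fixed to the table, 260 x 240 x 12 mm; origin at the centre of its underside on the table, z up. The carrier stands on its top.
- silver_c (a point): Silver stick-type power bank, a rounded square bar 100 x 24 x 24 mm (about 75 g) with black end caps; the point is its centre, 12 mm above its underside; x along its length, z up. Already seated in the carrier's cradle at x = -75 mm.
- red_c (a point): Red stick-type power bank, a rounded square bar 100 x 24 x 24 mm (about 75 g) with black end caps; the point is its centre, 12 mm above its underside; x along its length, z up. Bystander lying on the table.
- black_c (a point): Black stick-type power bank, a rounded square bar 100 x 24 x 24 mm (about 75 g) with black end caps; the point is its centre, 12 mm above its underside; x along its length, z up. Bystander lying on the table.
- can: Bystander: green spray can, diameter 52 mm, 150 mm tall, standing right of the plate; origin at the centre of its underside.
- tape: Bystander: roll of yellow tape, diameter 90 mm, 22 mm high, lying flat beyond the plate; origin at the centre of its underside.
- screwdriver: Bystander: screwdriver 170 mm long lying at the far left of the plate; origin near its middle, x along its length.
- mouse: Bystander: black computer mouse 100 x 58 x 26 mm on a thin mouse pad; origin at the centre of its underside.
Mind the look-alikes: they are no part of the job. Leave any yellow look-alike of the carrier alone.

How it is judged (in metres and radians):
On the way:
1. the blue power bank lies in the empty cradle, let go, with the carrier standing on the plate (x of blue_c in the frame of carrier between 0.068 and 0.082 m and y of blue_c in the frame of carrier between -0.012 and 0.012 m and z of blue_c in the frame of carrier between 0.029 and 0.039 m and angle between the x axis of blue_c and the y axis of carrier, either way round below 0.15 rad and z of carrier in the frame of plate below 0.015 m and contact force between blue and the fingers below 0.1 N and contact force between blue and carrier above 0.2 N), for 0.2 s.
At the end, for the whole second after the job is handed in: Fingers hold the carrier 60 to 160 mm above the plate (centres within 120 mm), on nothing else, tilt under 0.1 rad, under 20 mm/s and 0.1 rad/s; blue and silver sit in their cradles (7 mm across, 12 along, 5 in height, turned under 0.15 rad), untouched by the fingers (horizontal distance between carrier and plate below 0.12 m and z of carrier in the frame of plate between 0.072 and 0.172 m and angle between carrier's own z axis and vertical below 0.1 rad and linear speed of carrier below 0.02 m/s and angular speed of carrier below 0.1 rad/s and x of blue_c in the frame of carrier between 0.068 and 0.082 m and y of blue_c in the frame of carrier between -0.012 and 0.012 m and z of blue_c in the frame of carrier between 0.029 and 0.039 m and angle between the x axis of each of blue_c, silver_c and the y axis of carrier, either way round below 0.15 rad and x of silver_c in the frame of carrier between -0.082 and -0.068 m and y of silver_c in the frame of carrier between -0.012 and 0.012 m and z of silver_c in the frame of carrier between 0.029 and 0.039 m and contact force between carrier and the fingers above 3 N and contact force between each of blue, silver and the fingers below 0.1 N and contact force between carrier and plate below 0.1 N and contact force between carrier and can below 0.1 N and contact force between carrier and tape below 0.1 N and contact force between carrier and screwdriver below 0.1 N and contact force between carrier and mouse below 0.1 N); the arm keeps its last pose, push and grip.
It fails at once if a bystander (red or black power bank, can, tape, screwdriver, mouse) is moved more than 30 mm (distance of any of red_c, black_c, can, tape, screwdriver, mouse from where it was at the start of the episode above 0.03 m).
It fails at once if the carrier is tipped more than 0.3 rad (about 17 degrees) (angle between carrier's own z axis and vertical above 0.3 rad).
It also fails if it takes over 53 s, if anything falls off the work surface, if the arm or the gripper's body presses on something with over 40 N, if the wrist force passes 120 N, or if a joint passes its speed limit or range.

### The arm

A 7-joint arm with a two-finger parallel gripper is mounted at the origin on the work surface. World frame = base frame: x ahead of the robot, y to its left, z up, the work surface at z = 0. Lengths are in mm, angles in rad, forces in N, time in s.
With the tool pointing down it reaches from about 350 to 900 mm from the base axis. Payload 19.9 kg.
Tool frame: the origin (TCP) lies at the very end of the fingers, on their centre line; the grasp point (between the pads) lies 19 mm behind it (env.hold_point_z is the distance from the TCP to the grasp point, in mm); x points along the fingers, z is the direction in which the jaws open and shut, and the axes are right-handed (so a half turn about x gives the same grasp; the last joint's range is limited). The gripper opens to 94 mm and grips with 3 to 60 N. Pads are 16 mm wide; open, the fingers measure 119 mm over their backs; the gripper's body (75 mm by 177 mm) begins 78 mm behind the grasp point.
Start: joints at [-1.369, 0.417, -0.01, 1.614, 0.005, 1.111, -0.053], TCP at [150.861, 606.498, 205.425] pointing down, gripper open.
Joint ranges: [-2.81, 2.81], [-0.39, 2.02], [-1.27, 1.25], [0.06, 2.57], [-1.19, 4.33], [0.19, 2], [-2.82, 2.82]. Speed limits (rad/s): [1.89, 1.89, 2.39, 2.39, 3.01, 3.01, 3.01].

### API

Orientations are given as a rotation vector (axis times angle).
In Python, from plant import env gives the robot as it stands.
- The arm moves only by the tool apply_moves, never from a script. Its argument "steps" is a list that holds one entry, the list of rows, each a list of 7 numbers: the shift along the tool's x, y, z in mm, then the turn, a rotation vector about the tool's x, y, z in degrees, then the gripper's target within -1 to 1 (fully open at 1, half-way at 0, shut at -1). In form: [[[tx, ty, tz, ax, ay, az, fingers], ...]]. A call has 1 to 8 rows; each row shifts and turns the commanded pose from where the row before left it, along the tool's axes as they then stand; what a row does not reach is not made up. A row lasts 1/10 s, in which the tool goes at most 50 mm and 8.59 degrees, less where a joint would pass 70% of its speed; a pose out of reach is approached as far as the arm can. A call with a gripper value outside its range is refused whole. The fingers move at their own pace and stop on an object; the grip force is fixed at half the most. Time passes only in rows, so rows that do not move let the fingers close. It gives the time, the measured TCP pose, the force and the opening at its end, in the units of the state.
- env.state(): the state, without advancing time (a new reading comes with each control period).
- env.get_image(name): name is "scene" or "top"; returns a dict with "pixels" (400x640x3 uint8, red, green, blue), "depth" (400x640 float32, mm along the optical axis (not along the pixel's ray), 0 where there is no reading), "K" (3x3 intrinsics, pixels), "pose" (4x4, takes a point from camera to world coordinates). Camera axes: x right, y down, z forward; pixel columns grow to the right and rows downward; lengths in mm; the calibration is good to about 2 mm. A picture is of the moment at which its call begins.
- env.close_job(): hands the job in, once; it reports no verdict.
The state is a dict: "time_s": time; "joint_pos": joint angles; "joint_vel": joint speeds; "joint_efforts": joint torques, N m; "eef_pos": TCP position; "orientation": TCP orientation; "ft_force": force on the tool from outside, world axes, zero at the start; "wrist_torque": the same for the moment, N m; "finger_gap": finger opening in mm.
Only numpy, scipy, OpenCV 4.12 (cv2) and the standard library are available. Lean on these libraries where they do the work, as an engineer would, in place of code of your own. Each camera call takes 0.05 s, during which the arm holds its last target.

## Working session

There is one attempt and no reset: what is moved stays moved. The work goes in short steps, Python scripts to look and compute and a tool call to move; the robot and the scene stay as the last step left them, time stands still between calls to the robot, and variables do not carry over. Pictures are saved under pics/ and viewed, and the job is handed in when it is done.

Besides the shell and the picture viewer there is one more tool, called after "Emit:" by a JSON object that holds its "api" and its "payload", one argument or row to a line. apply_moves: Moves the arm, as the interface text tells. Its arguments: {"type":"object","properties":{"steps":{"type":"array","items":{"type":"array","items":{"type":"array","items":{"type":"number"}}}}},"required":["steps"]}

```bash
mkdir -p pics; ls; python3 - <<'E'
from plant import env
import cv2,numpy as np
print(env.state())
for n in("scene","top"):
    d=env.get_image(n); cv2.imwrite(f"pics/{n}0.png",d["pixels"][:,:,::-1]); np.savez(f"{n}0.npz",**d); print(n,d["K"],d["pose"])
E
```

```text
pics
{'time_s': 0.0, 'joint_pos': array([-1.36852787,  0.41799741, -0.01027441,  1.61419135,  0.00469268,
        1.11070182, -0.05299565]), 'joint_vel': array([ 9.18371343e-04, -1.30888118e-03,  2.38094606e-04,  8.11329996e-04,
       -4.05784370e-04,  4.52609612e-04,  9.87277694e-05]), 'joint_efforts': array([ 1.56703805e-03, -8.51254106e+01,  6.39597047e-01, -4.25990653e+01,
       -4.87097783e-02,  1.86806498e-02,  1.01302107e-04]), 'eef_pos': array([150.78416456, 606.13468714, 204.80357987]), 'orientation': array([-1.02861553,  1.3156731 ,  1.02717957]), 'ft_force': array([ 0.49454721, -0.26115352,  0.69475744]), 'wrist_torque': array([-0.00457284, -0.01797934,  0.00754048]), 'finger_gap': 93.9232774591549}
scene [[368.6449131    0.         316.56351712]
 [  0.         368.6449131  200.16933526]
 [  0.           0.           1.        ]] [[ 7.57030463e-01  4.83940038e-01 -4.38983962e-01  1.02973321e+03]
 [ 6.53210472e-01 -5.45280992e-01  5.25342478e-01 -5.49025894e+02]
 [ 1.48646488e-02 -6.84449180e-01 -7.28909022e-01  9.46811609e+02]
 [ 0.00000000e+00  0.00000000e+00  0.00000000e+00  1.00000000e+00]]
top [[478.24678169   0.         319.3481486 ]
 [  0.         478.24678169 198.51842136]
 [  0.           0.           1.        ]] [[ 1.94258090e-02 -9.94447602e-01  1.03424392e-01  3.45817293e+02]
 [-9.99769264e-01 -1.83722053e-02  1.11301720e-02  5.13747010e+01]
 [-9.16823875e-03 -1.03616741e-01 -9.94575042e-01  1.41989776e+03]
 [ 0.00000000e+00  0.00000000e+00  0.00000000e+00  1.00000000e+00]]
```

View pics/scene0.png

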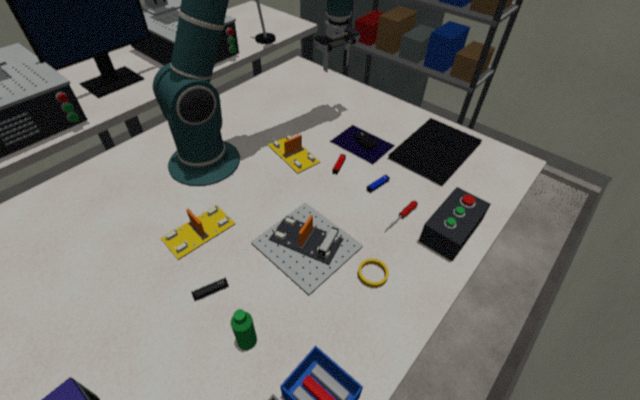

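View pics/top0.png

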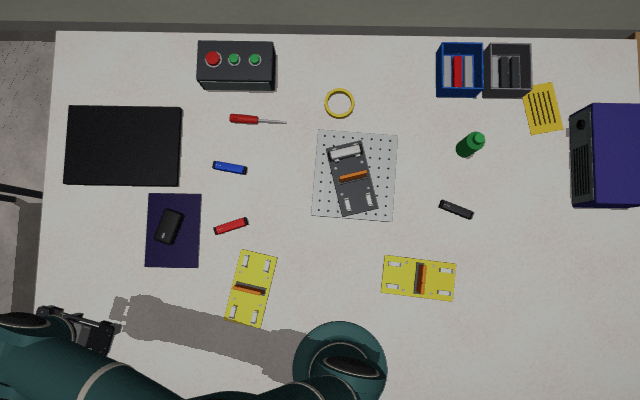

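Top view: the blue bar is at (229,168), with the red bar (231,226), black bar (456,210) and blue tray (459,70) as possible confusions. The dark carrier on the plate is at (352,178), with the silver bank at (345,152) and the empty rests near (361,202). The yellow look-alikes are at (251,289) and (419,278). In the scene view, blue is at (378,184) and the carrier at (306,235). I choose the blue bar at (229,168) and the dark carrier, and check both in close crops.

```bash
cat > h.py <<'E'
import numpy as np,cv2
def ray(d,u,v):
    K=d["K"];P=d["pose"];r=P[:3,:3]@np.linalg.inv(K)@np.array([u,v,1.]);return P[:3,3],r
def onz(d,u,v,z):
    o,r=ray(d,u,v);return o+r*(z-o[2])/r[2]
def two(d1,p1,d2,p2):
    o1,r1=ray(d1,*p1);o2,r2=ray(d2,*p2)
    s=np.linalg.lstsq(np.c_[r1,-r2],o2-o1,rcond=None)[0]
    a=o1+s[0]*r1;b=o2+s[1]*r2
    return (a+b)/2,np.linalg.norm(a-b)
def proj(d,p):
    P=np.linalg.inv(d["pose"]);q=P[:3,:3]@np.asarray(p)+P[:3,3];q=d["K"]@q;return q[:2]/q[2]
def mask(d,lo,hi,box):
    h=cv2.cvtColor(d["pixels"],cv2.COLOR_RGB2HSV);m=cv2.inRange(h,np.array(lo),np.array(hi))
    o=np.zeros_like(m);x0,y0,x1,y1=box;o[y0:y1,x0:x1]=m[y0:y1,x0:x1];return o
def rect(m):
    c=max(cv2.findContours(m,cv2.RETR_EXTERNAL,cv2.CHAIN_APPROX_NONE)[0],key=cv2.contourArea);return cv2.minAreaRect(c),c
def depthpts(d,m):
    v,u=np.nonzero((m>0)&(d["depth"]>0));z=d["depth"][v,u]
    K=d["K"];c=np.c_[(u-K[0,2])/K[0,0]*z,(v-K[1,2])/K[1,1]*z,z];P=d["pose"];return c@P[:3,:3].T+P[:3,3]
E
python3 - <<'E'
from h import *
s=dict(np.load("scene0.npz"));t=dict(np.load("top0.npz"))
a=cv2.resize(t["pixels"][120:230,300:410],(440,440),interpolation=2)
b=cv2.resize(s["pixels"][190:300,245:365],(480,440),interpolation=2)
cv2.imwrite("pics/c1.png",np.hstack([a,b[:,:350]])[:,:,::-1])
cv2.imwrite("pics/c2.png",np.hstack([b,cv2.resize(t["pixels"][140:195,200:255],(300,440)[:2],interpolation=2)])[:,:,::-1])
for n,d,bx in(("top",t,(205,150,255,185)),("scene",s,(360,165,400,200))):
    m=mask(d,(105,120,40),(130,255,255),bx);r,c=rect(m);p=depthpts(d,m)
    print(n,"blue",r,m.sum()/255,np.median(p,0),p[:,2].min(),p[:,2].max())
for n,d,bx in(("top",t,(310,130,400,220)),("scene",s,(290,205,325,250))):
    m=mask(d,(5,120,60),(20,255,255),bx);r,c=rect(m);p=depthpts(d,m)
    print(n,"orange",r,m.sum()/255,np.median(p,0),p[:,2].min(),p[:,2].max(), cv2.boundingRect(c))
E
```

```text
top blue ((228.5640106201172, 167.1479949951172), (29.784427642822266, 8.3181734085083), 10.304845809936523) 246.0 [579.49351839 336.86715606  23.33788205] 5.183373152779723 33.16315477043804
scene blue ((378.42303466796875, 182.3845977783203), (6.1017022132873535, 20.801258087158203), 56.3099365234375) 126.0 [583.16792988 333.09092358  22.62976622] 10.58459217928089 27.639041445867747
top orange ((352.5, 175.49996948242188), (6.241322040557861, 28.801694869995117), 76.75948333740234) 177.0 [552.11943229 -24.98243368  88.16264383] 14.70325400220213 97.28190198163452 (339, 170, 28, 12)
scene orange ((305.1394958496094, 230.0858154296875), (10.547460556030273, 31.83892250061035), 31.607500076293945) 235.0 [558.78393302 -34.78440616  68.54537888] 17.36365726103645 95.41771149857618 (298, 215, 15, 31)
```

View pics/c1.png

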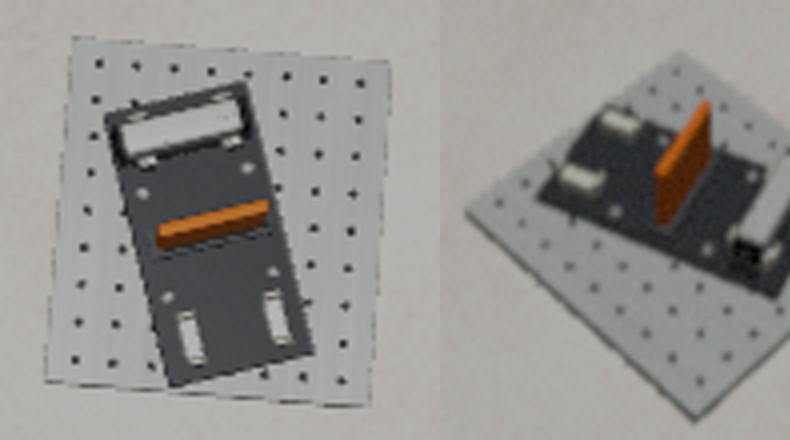

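View pics/c2.png

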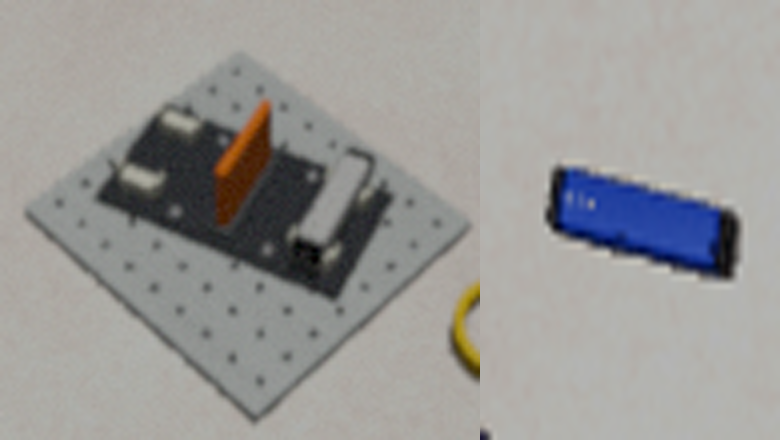

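The crops confirm the blue bar (black caps), the dark carrier with the orange fin, silver at its far end and two empty white rests at its near end. Next I measure the rests, handle top, base and blue bar from both views.

```bash
python3 - <<'E'
from h import *
s=dict(np.load("scene0.npz"));t=dict(np.load("top0.npz"))
f=lambda U,V,o:((U+.5)/4-.5+o[0],(V+.5)/4-.5+o[1])
T=lambda U,V:f(U,V,(300,120)); S=lambda U,V:f(U,V,(245,190))
for n,a,b in [("nearR",(313,353),(98,198)),("farR",(245,82),(337,298)),("nearL",(172,385),(170,103)),("rest R",(276,318),(140,176)),("rest L",(190,337),(181,122)),("fin top R",(267,203),(221,165)),("fin top L",(158,229),(266,102))]:
    p,e=two(t,T(*a),s,S(*b));print(n,p.round(1),e.round(1))
# base from top
c=[onz(t,*T(*q),20) for q in((105,115),(245,82),(313,353),(172,385))]
print("base centre",np.mean(c,0),[np.linalg.norm(c[i]-c[(i+1)%4]).round(1) for i in range(4)], [np.degrees(np.arctan2(*(c[i]-c[(i+1)%4])[[1,0]])).round(1) for i in range(4)])
for z in (15,20,25):
  print(z,[onz(t,*T(*q),z).round(1) for q in((105,115),(313,353))])
# masks: dark base
m=cv2.inRange(cv2.cvtColor(t["pixels"],cv2.COLOR_RGB2HSV),(0,0,0),(180,255,110))
m|=mask(t,(5,120,60),(20,255,255),(310,130,400,220)); mm=np.zeros_like(m);mm[132:225,318:395]=m[132:225,318:395]
mm=cv2.morphologyEx(mm,cv2.MORPH_OPEN,np.ones((4,4)))
r,_=rect(mm);print(r); c=[onz(t,*q,20) for q in cv2.boxPoints(r)];print("maskbase",np.mean(c,0),[np.linalg.norm(c[i]-c[(i+1)%4]).round(1) for i in range(4)],[np.degrees(np.arctan2(*(c[i]-c[(i+1)%4])[[1,0]])).round(1) for i in range(4)])
# white rests
for n,d,bx in(("top",t,(335,185,380,215)),("scene",s,(265,212,300,245))):
    h=cv2.inRange(d["pixels"],(140,135,125),(255,255,255));o=np.zeros_like(h);x0,y0,x1,y1=bx;o[y0:y1,x0:x1]=h[y0:y1,x0:x1]
    k,l,st,ce=cv2.connectedComponentsWithStats(o);print(n,[(st[i].tolist(),ce[i].round(1).tolist()) for i in range(1,k)])
# blue, incl. caps : bar mask = differs from table
for n,d,bx in(("top",t,(205,150,255,185)),("scene",s,(360,170,395,198))):
    h=cv2.cvtColor(d["pixels"],cv2.COLOR_RGB2HSV);m=((h[...,2]<110)|(h[...,1]>90)).astype(np.uint8)*255
    o=np.zeros_like(m);x0,y0,x1,y1=bx;o[y0:y1,x0:x1]=m[y0:y1,x0:x1];r,c=rect(o);M=cv2.moments(c)
    print(n,"bar",r,M["m10"]/M["m00"],M["m01"]/M["m00"])
    if n=="top":
        q=[onz(d,*x,24) for x in cv2.boxPoints(r)];print(np.mean(q,0),[np.linalg.norm(q[i]-q[(i+1)%4]).round(1) for i in range(4)],[np.degrees(np.arctan2(*(q[i]-q[(i+1)%4])[[1,0]])).round(1) for i in range(4)])
E
```

```text
nearR [ 467.6 -105.2   16.9] 1.0
farR [668.7 -53.4  19.1] 0.2
nearL [442.9  -0.5  21. ] 4.4
rest R [489.8 -77.1  37. ] 2.1
rest L [474.8 -15.1  35.2] 2.4
fin top R [564.  -63.9 100.1] 1.0
fin top L [544.5  10.4  91.4] 4.2
base centre [554.67973212 -27.51075472  20.        ] [np.float64(107.2), np.float64(208.1), np.float64(106.1), np.float64(207.0)] [np.float64(104.5), np.float64(14.5), np.float64(-76.1), np.float64(-165.3)]
15 [array([642.8,  50.5,  15. ]), array([ 467.4, -105.7,   15. ])]
20 [array([641.7,  50.5,  20. ]), array([ 467. , -105.2,   20. ])]
25 [array([640.7,  50.5,  25. ]), array([ 466.5, -104.6,   25. ])]
((352.5960998535156, 179.1837158203125), (70.69384002685547, 37.60952377319336), 76.4295654296875)
maskbase [551.40243821 -29.86975681  20.        ] [np.float64(112.1), np.float64(210.6), np.float64(110.4), np.float64(210.3)] [np.float64(104.8), np.float64(13.9), np.float64(-75.3), np.float64(-165.6)]
top [([367, 185, 13, 30, 140], [375.6, 201.3]), ([368, 187, 1, 2, 2], [368.0, 187.5]), ([335, 190, 6, 25, 79], [336.6, 205.3]), ([341, 193, 2, 2, 3], [341.7, 193.7]), 
[... 196 characters left out ...]
, ([354, 212, 12, 3, 20], [360.5, 213.4])]
scene [([265, 212, 35, 24, 369], [275.5, 219.5]), ([286, 218, 8, 5, 20], [289.6, 219.9]), ([276, 232, 8, 5, 24], [279.4, 233.9]), ([265, 237, 11, 8, 39], [268.2, 241.8])]
top bar ((229.41201782226562, 167.4840087890625), (34.79322052001953, 8.854829788208008), 10.304845809936523) 229.52245414294748 167.47501581277672
[578.41493843 335.00310494  24.        ] [np.float64(26.5), np.float64(103.7), np.float64(26.4), np.float64(103.5)] [np.float64(172.2), np.float64(80.6), np.float64(-8.2), np.float64(-99.3)]
scene bar ((377.3695373535156, 183.52560424804688), (7.30919885635376, 25.53281021118164), 57.094757080078125) 377.41639344262296 183.5398907103825
```

```bash
cat >> h.py <<'E'
from scipy.spatial.transform import Rotation as Ro
def plan(env,target,yaw=None):
    """target xyz mm of TCP; yaw deg of jaw axis (mod 180). prints shift in tool axes and turn about tool x, and levelling"""
    st=env.state();R=Ro.from_rotvec(st["orientation"]).as_matrix();p=st["eef_pos"]
    z=R[:,2];cy=np.degrees(np.arctan2(z[1],z[0]))
    print("t",round(st["time_s"],2),"tcp",p.round(1),"jawyaw",cy.round(2),"x-axis",R[:,0].round(4),"gap",round(st["finger_gap"],1),"F",st["ft_force"].round(1))
    if target is not None:
        d=R.T@(np.array(target)-p);print("shift tool",d.round(1))
    if yaw is not None:
        e=(yaw-cy+90)%180-90
        zt=np.array([np.cos(np.radians(cy+e)),np.sin(np.radians(cy+e)),0]);xt=np.array([0,0,-1.]);Rt=np.c_[xt,np.cross(zt,xt),zt]
        print("world dyaw",e.round(2),"turn tool deg",np.degrees(Ro.from_matrix(R.T@Rt).as_rotvec()).round(2),"shift in new axes",(Rt.T@(np.array(target)-p)).round(1))
    print("R",R.round(3).tolist())
E
python3 - <<'E'
from h import *
from plant import env
s=dict(np.load("scene0.npz"));t=dict(np.load("top0.npz"))
p,e=two(t,(229.45,167.48),s,(377.4,183.53));print("blue 2view",p,e)
plan(env,(578.5,335,150),-9.6)
print(env.state()["joint_pos"].round(2))
E
```

```text
blue 2view [579.24013826 336.23159211  12.05616738] 3.0063784901753783
t 0.1 tcp [150.8 606.2 204.9] jawyaw 76.03 x-axis [-2.e-04 -1.e-03 -1.e+00] gap 94.4 F [-0.3  0.7  0.5]
shift tool [  55.1 -480.5 -159.9]
world dyaw -85.63 turn tool deg [ 8.563e+01 -4.000e-02  5.000e-02] shift in new axes [  54.9 -196.1  466.9]
R [[-0.0, -0.97, 0.241], [-0.001, 0.241, 0.97], [-1.0, -0.0, -0.001]]
[-1.37  0.42 -0.01  1.61  0.    1.11 -0.05]
```

Emit:
{"api": "apply_moves", "payload": {
  "steps": [
    [[0,-20,-6,0,0,0,1],[0,-40,-13,0,0,0,1],[0,-45,-15,0,0,0,1],[0,-45,-15,0,0,0,1],[0,-45,-15,0,0,0,1],[0,-45,-15,0,0,0,1],[0,-45,-15,0,0,0,1],[0,-45,-15,0,0,0,1]]
  ]
}}

```text
time_s: 0.9
eef_pos: [446.1, 419.7, 205.3]
orientation: [-1.028, 1.315, 1.028]
ft_force: [1.0, 0.4, 0.1]
finger_gap: 94.0
```

Emit:
{"api": "apply_moves", "payload": {
  "steps": [
    [[0,-45,-15,0,0,0,1],[0,-45,-15,0,0,0,1],[0,-40,-14,0,0,0,1],[0,-20,-7,0,0,0,1],[0,0,0,8.5,0,0,1],[0,0,0,8.5,0,0,1],[0,0,0,8.5,0,0,1],[0,0,0,8.5,0,0,1]]
  ]
}}

```text
time_s: 1.7
eef_pos: [577.9, 335.2, 205.0]
orientation: [-0.569, 1.496, 0.569]
ft_force: [0.2, -0.3, 0.3]
finger_gap: 94.0
```

Emit:
{"api": "apply_moves", "payload": {
  "steps": [
    [[0,0,0,8.5,0,0,0.3],[0,0,0,8.5,0,0,0.3],[0,0,0,8.5,0,0,0.3],[0,0,0,8.5,0,0,0.3],[0,0,0,8.5,0,0,0.3],[0,0,0,8.5,0,0,0.3],[0,0,0,0,0,0,0.3]]
  ]
}}

```text
time_s: 2.4
eef_pos: [577.8, 335.4, 205.0]
orientation: [0.124, 1.568, -0.126]
ft_force: [0.6, 0.2, -0.1]
finger_gap: 61.0
```

```bash
python3 - <<'E'
from h import *
from plant import env
plan(env,(578.8,335.5,60),-9.6)
E
```

```text
t 2.4 tcp [577.8 335.4 205. ] jawyaw -9.12 x-axis [-5.e-04 -8.e-04 -1.e+00] gap 61.0 F [ 0.6  0.2 -0.1]
shift tool [145.    0.4   1.1]
world dyaw -0.48 turn tool deg [ 0.48 -0.02  0.05] shift in new axes [145.    0.3   1. ]
R [[-0.0, 0.158, 0.987], [-0.001, 0.987, -0.158], [-1.0, -0.001, -0.0]]
```

Emit:
{"api": "apply_moves", "payload": {
  "steps": [
    [[35,0,1,0.5,0,0,0.3],[45,0,0,0,0,0,0.3],[40,0,0,0,0,0,0.3],[25,0,0,0,0,0,0.3],[0,0,0,0,0,0,0.3]]
  ]
}}

```text
time_s: 2.9
eef_pos: [577.0, 334.1, 56.8]
orientation: [0.124, 1.572, -0.129]
ft_force: [0.0, -0.6, 0.6]
finger_gap: 61.5
```

```bash
python3 - <<'E'
from h import *
from plant import env
plan(env,(578.8,335.5,3.5),-9.6)
d=env.get_image("scene");a=cv2.resize(d["pixels"][110:210,320:440],(480,400),interpolation=2)
e=env.get_image("top");b=cv2.resize(e["pixels"][120:220,190:270],(320,400),interpolation=2)
cv2.imwrite("pics/g1.png",np.hstack([a,b])[:,:,::-1])
E
```

```text
t 2.9 tcp [577.  334.1  56.8] jawyaw -9.22 x-axis [-0.0049 -0.0033 -1.    ] gap 61.5 F [ 0.  -0.6  0.6]
shift tool [53.3  1.9  1.8]
world dyaw -0.38 turn tool deg [ 0.38 -0.24  0.23] shift in new axes [53.3  1.6  1.5]
R [[-0.005, 0.16, 0.987], [-0.003, 0.987, -0.16], [-1.0, -0.004, -0.004]]
```

View pics/g1.png

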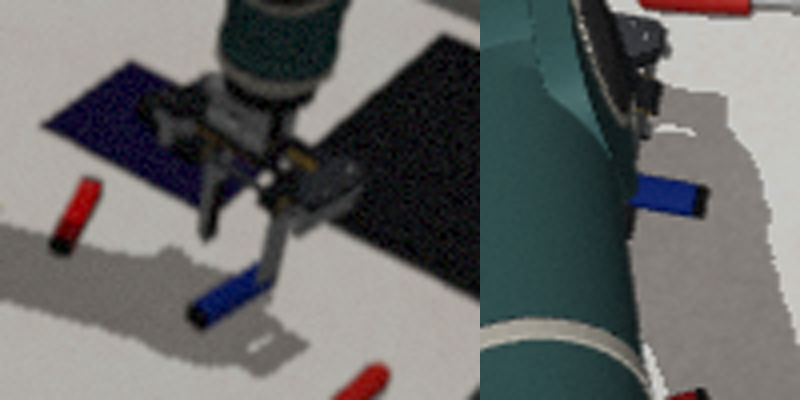

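The fingers straddle the blue bar (left view, bar at about (230,295) in the crop), with one finger on each long side. I go on down.

Emit:
{"api": "apply_moves", "payload": {
  "steps": [
    [[25,1,1,0.3,0,0.2,0.3],[18,0.5,0.5,0,0,0,0.3],[9,0,0,0,0,0,0.3],[0,0,0,0,0,0,0.3]]
  ]
}}

```text
time_s: 3.4
eef_pos: [580.5, 336.3, 7.9]
orientation: [0.135, 1.567, -0.131]
ft_force: [-0.0, 0.8, -0.0]
finger_gap: 61.2
```

```bash
python3 - <<'E'
from h import *
from plant import env
plan(env,(578.8,335.5,3.5),-9.6)
E
```

```text
t 3.4 tcp [580.5 336.3   7.9] jawyaw -9.73 x-axis [-4.0e-04  2.6e-03 -1.0e+00] gap 61.2 F [-0.   0.8 -0. ]
shift tool [ 4.4 -1.1 -1.5]
world dyaw 0.13 turn tool deg [-0.13 -0.05 -0.15] shift in new axes [ 4.4 -1.1 -1.5]
R [[-0.0, 0.169, 0.986], [0.003, 0.986, -0.169], [-1.0, 0.003, -0.001]]
```

Emit:
{"api": "apply_moves", "payload": {
  "steps": [
    [[4,-1,-1,0,0,0,0.3],[0,0,0,0,0,0,-1],[0,0,0,0,0,0,-1],[0,0,0,0,0,0,-1],[0,0,0,0,0,0,-1],[0,0,0,0,0,0,-1],[0,0,0,0,0,0,-1]]
  ]
}}

```text
time_s: 4.1
eef_pos: [579.7, 335.8, 4.6]
orientation: [0.137, 1.566, -0.131]
ft_force: [-0.6, -0.1, 2.3]
finger_gap: 23.3
```

```bash
python3 - <<'E'
from h import *
from plant import env
plan(env,(578.8,335.5,205),-9.6)
E
```

```text
t 4.1 tcp [579.7 335.8   4.6] jawyaw -9.77 x-axis [ 7.0e-04  3.5e-03 -1.0e+00] gap 23.3 F [-0.6 -0.1  2.3]
shift tool [-200.4    0.3   -0.8]
world dyaw 0.17 turn tool deg [-0.17  0.   -0.2 ] shift in new axes [-200.4   -0.4   -0.8]
R [[0.001, 0.17, 0.986], [0.003, 0.986, -0.17], [-1.0, 0.004, 0.0]]
```

Emit:
{"api": "apply_moves", "payload": {
  "steps": [
    [[-5,0,0,0,0,0,-1],[-20,0,0,0,0,0,-1],[-35,0,0,0,0,0,-1],[-40,0,0,0,0,0,-1],[-35,0,0,0,0,0,-1],[-20,0,0,0,0,0,-1],[-5,0,0,0,0,0,-1],[0,0,0,0,0,0,-1]]
  ]
}}

```text
time_s: 4.9
eef_pos: [579.6, 335.2, 164.7]
orientation: [0.137, 1.566, -0.131]
ft_force: [0.0, -1.1, -1.0]
finger_gap: 23.7
```

```bash
python3 - <<'E'
from h import *
from plant import env
plan(env,(480.9,-46.6,160),14.3)
d=env.get_image("scene");a=cv2.resize(d["pixels"][80:200,300:450],(600,480),interpolation=2)
cv2.imwrite("pics/g2.png",a[:,:,::-1])
E
```

```text
t 4.9 tcp [579.6 335.2 164.7] jawyaw -9.77 x-axis [ 0.0011  0.0039 -1.    ] gap 23.7 F [ 0.  -1.1 -1. ]
shift tool [   3.1 -393.1  -32.5]
world dyaw 24.07 turn tool deg [-24.07   0.07  -0.22] shift in new axes [   4.7 -345.6 -189.9]
R [[0.001, 0.17, 0.986], [0.004, 0.985, -0.17], [-1.0, 0.004, 0.0]]
```

View pics/g2.png

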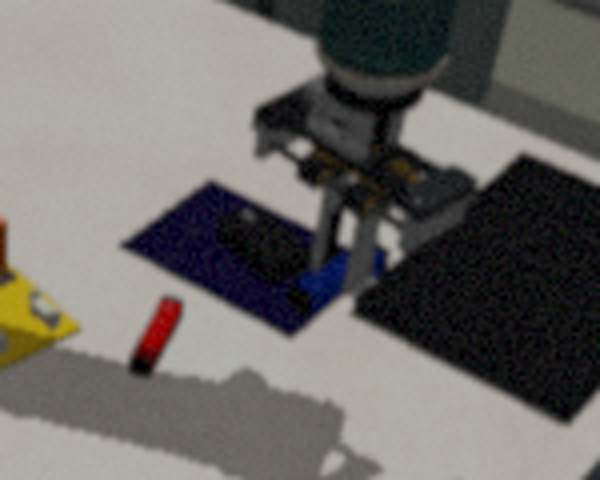

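The bar is held between the fingers at crop (335,280). Now I rotate and carry it over the cradle.

Emit:
{"api": "apply_moves", "payload": {
  "steps": [
    [[0,0,0,-6,0,0,-1],[0,0,0,-6,0,0,-1],[0,0,0,-6,0,0,-1],[0,0,0,-6,0,-0.2,-1],[0,-15,-8,0,0,0,-1],[0,-30,-17,0,0,0,-1],[0,-40,-22,0,0,0,-1],[0,-40,-22,0,0,0,-1]]
  ]
}}

```text
time_s: 5.75
eef_pos: [542.0, 195.5, 162.7]
orientation: [-0.197, 1.563, 0.195]
ft_force: [0.5, -0.8, -0.3]
finger_gap: 23.6
```

Emit:
{"api": "apply_moves", "payload": {
  "steps": [
    [[0,-40,-22,0,0,0,-1],[0,-40,-22,0,0,0,-1],[0,-40,-22,0,0,0,-1],[0,-40,-22,0,0,0,-1],[0,-30,-17,0,0,0,-1],[0,-20,-11,0,0,0,-1],[0,-10,-5,0,0,0,-1],[0,0,0,0,0,0,-1]]
  ]
}}

```text
time_s: 6.55
eef_pos: [479.7, -46.7, 163.7]
orientation: [-0.194, 1.562, 0.193]
ft_force: [-0.3, 1.3, -1.4]
finger_gap: 23.7
```

```bash
python3 - <<'E'
from h import *
from plant import env
plan(env,(480.9,-46.6,80),14.3)
for n,(x,y) in(("scene",(225,150)),("top",(300,120))):
    d=env.get_image(n);np.savez(n+"1.npz",**d)
    cv2.imwrite(f"pics/p1{n}.png",cv2.resize(d["pixels"][y:y+120,x:x+140],(700,600),interpolation=2)[:,:,::-1])
E
```

```text
t 6.55 tcp [479.7 -46.7 163.7] jawyaw 14.14 x-axis [ 1.e-04 -4.e-04 -1.e+00] gap 23.7 F [-0.3  1.3 -1.4]
shift tool [83.7 -0.1  1.2]
world dyaw 0.16 turn tool deg [-0.16  0.    0.02] shift in new axes [83.7 -0.2  1.2]
R [[0.0, -0.244, 0.97], [-0.0, 0.97, 0.244], [-1.0, -0.0, 0.0]]
```

View pics/p1scene.png

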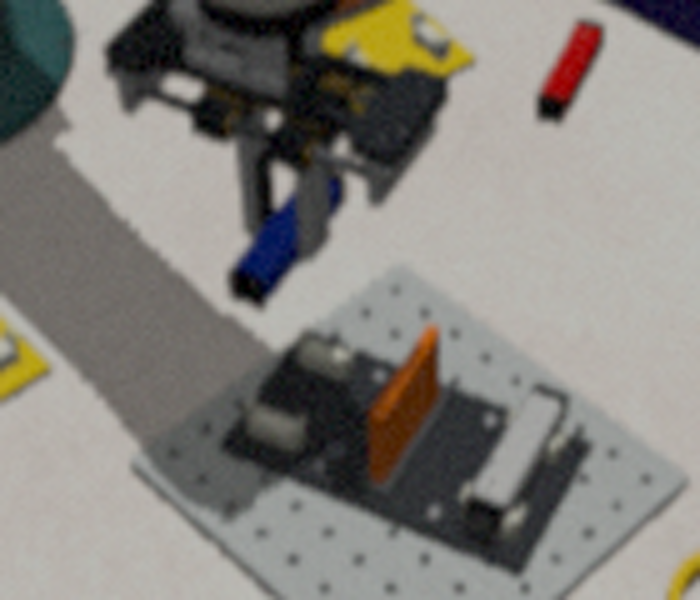

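View pics/p1top.png

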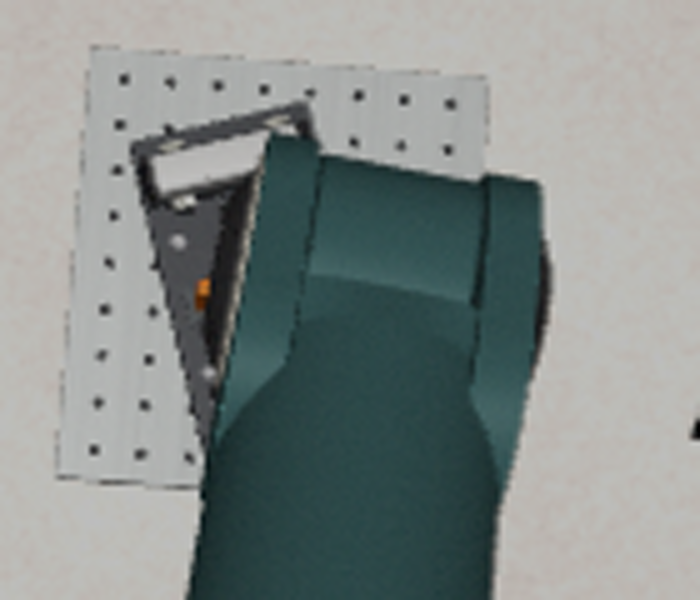

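```bash
python3 - <<'E'
from h import *
t=dict(np.load("top0.npz"));s=dict(np.load("scene0.npz"))
cv2.imwrite("pics/r1.png",np.hstack([cv2.resize(t["pixels"][185:220,335:385],(500,350),interpolation=1),cv2.resize(s["pixels"][208:243,265:295],(300,350),interpolation=1)])[:,:,::-1])
cv2.imwrite("pics/r2.png",np.hstack([cv2.resize(t["pixels"][138:173,322:367],(450,350),interpolation=1),cv2.resize(s["pixels"][220:260,310:345],(350,400),interpolation=1)[:350]])[:,:,::-1])
E
```

```text
(no output)
```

View pics/r1.png

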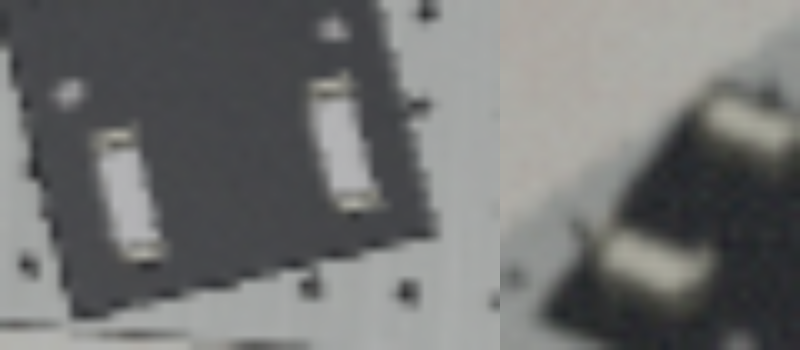

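View pics/r2.png

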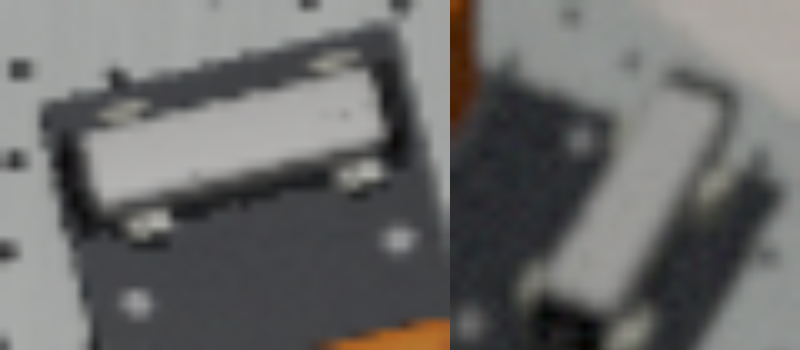

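```bash
python3 - <<'E'
from h import *
t=dict(np.load("top0.npz"));s=dict(np.load("scene0.npz"))
T=lambda U,V,o,k=10:((U+.5)/k-.5+o[0],(V+.5)/k-.5+o[1])
o=(335,185)
L=T(129.5,194,o);R=T(343.5,143,o)
for z in(36,40,43):
    a,b=onz(t,*L,z),onz(t,*R,z);m=(a+b)/2;print(z,a[:2].round(1),b[:2].round(1),m[:2].round(1),np.linalg.norm(a-b).round(1),np.degrees(np.arctan2(*(a-b)[[1,0]])).round(1))
# silver top incl. caps corners (scale10,o=(322,138)) : white body
o2=(322,138);q=[T(*x,o2) for x in((80,138),(372,68),(388,137),(105,208))]
c=np.array([onz(t,*x,58) for x in q]);print("silver",c.mean(0).round(1),[np.linalg.norm(c[i]-c[(i+1)%4]).round(1) for i in range(4)],np.degrees(np.arctan2(*(c[0]-c[1])[[1,0]])),np.degrees(np.arctan2(*(c[3]-c[2])[[1,0]])))
# scene rests
os=(265,208)
for n,a,b in(("L",L,T(245,130,os)),("R",R,T(160,265,os))):
    print(n,two(t,a,s,b))
cv2.imwrite("pics/f1.png",cv2.resize(t["pixels"][162:190,330:375],(675,420),interpolation=1)[:,:,::-1])
E
```

```text
36 [475.4 -15.2] [491.4 -77.2] [483.4 -46.2] 64.0 104.5
40 [475. -15.] [491.  -76.8] [483.  -45.9] 63.8 104.5
43 [474.7 -14.9] [490.7 -76.5] [482.7 -45.7] 63.7 104.5
silver [626.   -5.4  58. ] [np.float64(87.0), np.float64(20.8), np.float64(84.4), np.float64(21.8)] 104.69303506542781 105.28957897248013
L (array([474.1075714 , -16.87055173,  34.32879492]), np.float64(4.270028109200659))
R (array([491.63921441, -76.9067607 ,  36.01177745]), np.float64(0.6726008099377495))
```

View pics/f1.png

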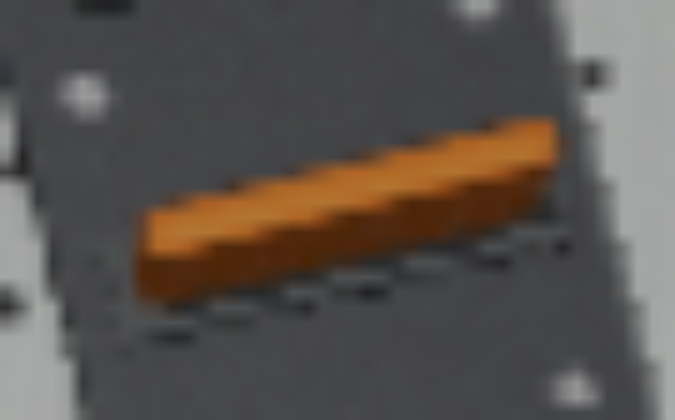

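```bash
python3 - <<'E'
from h import *
t=dict(np.load("top0.npz"))
c=onz(t,330+352.5/15-.5,162+187.5/15-.5,92);print("fin top",c)
a=onz(t,330+149/15-.5,162+234/15-.5,92);b=onz(t,330+555/15-.5,162+139/15-.5,92);print(np.linalg.norm(a-b),np.degrees(np.arctan2(*(a-b)[[1,0]])))
from plant import env
plan(env,(482.5,-46,75),14.6)
E
```

```text
fin top [554.77797876 -26.79977878  92.        ]
78.07247398154364 104.32825058971969
t 6.65 tcp [480.3 -44.9 163.9] jawyaw 14.29 x-axis [ 6.e-04 -1.e-04 -1.e+00] gap 23.9 F [ 0.2  0.2 -0.2]
shift tool [88.9 -1.6  1.8]
world dyaw 0.31 turn tool deg [-0.31  0.03  0.01] shift in new axes [88.9 -1.7  1.8]
R [[0.001, -0.247, 0.969], [-0.0, 0.969, 0.247], [-1.0, -0.0, 0.001]]
```

Emit:
{"api": "apply_moves", "payload": {
  "steps": [
    [[10,-1,1.5,-0.3,0,0,-1],[25,0,0,0,0,0,-1],[30,0,0,0,0,0,-1],[18,0,0,0,0,0,-1],[5,0,0,0,0,0,-1],[0,0,0,0,0,0,-1],[0,0,0,0,0,0,-1]]
  ]
}}

```text
time_s: 7.35
eef_pos: [482.5, -46.3, 76.9]
orientation: [-0.2, 1.56, 0.199]
ft_force: [0.6, -0.8, -0.5]
finger_gap: 24.1
```

```bash
cat > chk.py <<'E'
from h import *
from plant import env
import sys
plan(env,(482.5,-45.9,55),14.5)
st=env.state();R=Ro.from_rotvec(st["orientation"]).as_matrix();p=st["eef_pos"]
d=env.get_image("scene");x0,y0,w,h,k=255,175,80,60,10
im=cv2.resize(d["pixels"][y0:y0+h,x0:x0+w],(w*k,h*k),interpolation=2)[:,:,::-1].copy()
def dot(q,col):
    u=(proj(d,q)-[x0,y0]+.5)*k;cv2.circle(im,tuple(int(v) for v in u),4,col,1)
for sy in(-50,50):
  for sz in(-12,12):
    for zz in(-4.6,19.4): dot(p+R@np.array([-zz-0,sy,sz]) if 0 else p+R@np.array([-zz,sy,sz]),(0,255,255))
yaw=np.radians(14.5);cx=-np.array([np.cos(yaw),np.sin(yaw),0]);cy=np.array([np.sin(yaw),-np.cos(yaw),0])
C=np.array([482.5,-45.9,34])
for sy in(-38,-26,26,38):
  for sx in(-14,14): dot(C+cx*sx+cy*sy,(0,0,255))
cv2.imwrite(sys.argv[1],im)
E
python3 chk.py pics/k1.png
```

```text
t 7.35 tcp [482.5 -46.3  76.9] jawyaw 14.56 x-axis [ 2.e-03 -1.e-04 -1.e+00] gap 24.1 F [ 0.6 -0.8 -0.5]
shift tool [21.9  0.4  0.1]
world dyaw -0.06 turn tool deg [0.06 0.11 0.03] shift in new axes [21.9  0.4  0.1]
R [[0.002, -0.251, 0.968], [-0.0, 0.968, 0.251], [-1.0, -0.001, 0.002]]
```

View pics/k1.png

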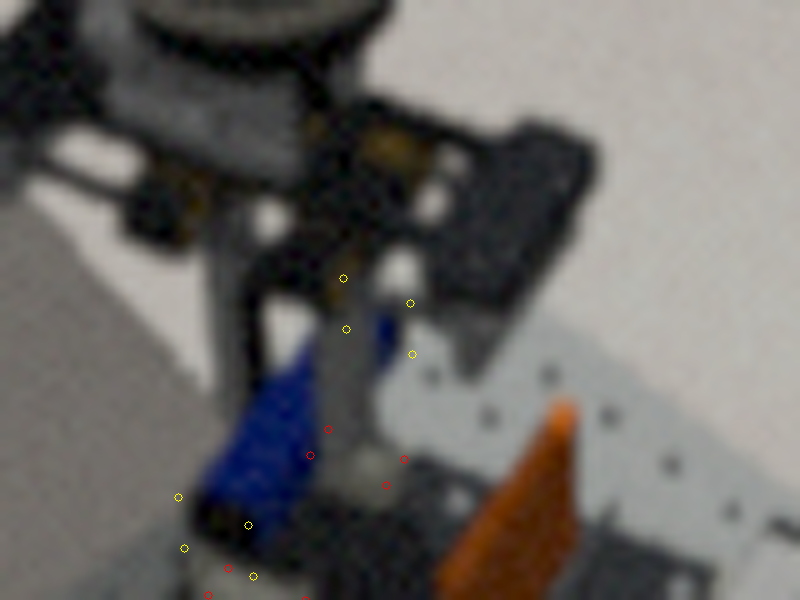

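```bash
sed -i 's/x0,y0,w,h,k=255,175,80,60,10/x0,y0,w,h,k=262,198,50,40,16/' chk.py; python3 chk.py pics/k2.png
```

```text
t 7.4 tcp [482.6 -46.4  77.1] jawyaw 14.55 x-axis [ 2.5e-03  1.0e-04 -1.0e+00] gap 23.8 F [ 1.3 -0.4 -1.3]
shift tool [22.1  0.5 -0. ]
world dyaw -0.05 turn tool deg [0.05 0.14 0.03] shift in new axes [22.1  0.5  0. ]
R [[0.003, -0.251, 0.968], [0.0, 0.968, 0.251], [-1.0, -0.001, 0.002]]
```

View pics/k2.png

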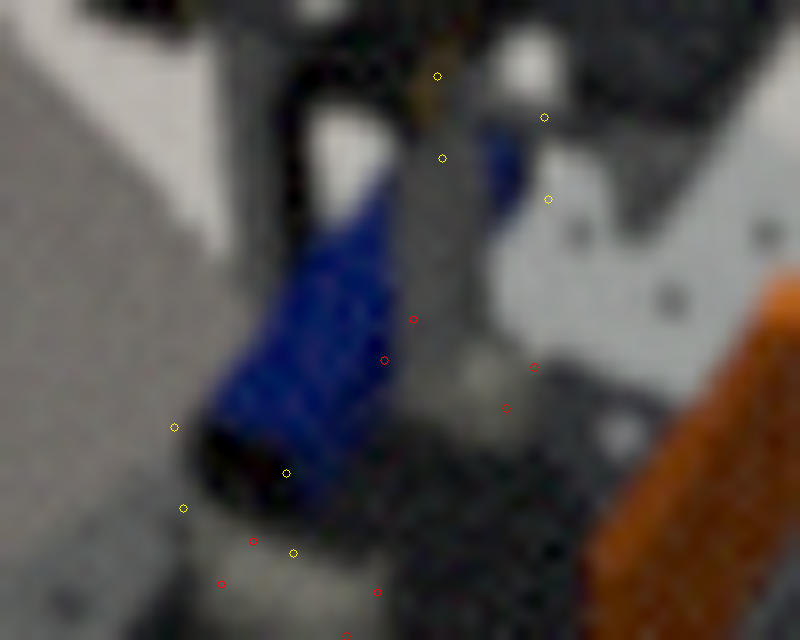

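Projected bar corners and rest floor corners straddle their images evenly (bar end face about (245,470), near rest about (295,575)). That leaves the offset within about 2 mm, so I lower gently.

Emit:
{"api": "apply_moves", "payload": {
  "steps": [
    [[10,0.3,0,0,0,0,-1],[10,0,0,0,0,0,-1],[6,0,0,0,0,0,-1],[4,0,0,0,0,0,-1],[0,0,0,0,0,0,-1]]
  ]
}}

```text
time_s: 7.95
eef_pos: [481.6, -46.4, 45.7]
orientation: [-0.199, 1.561, 0.199]
ft_force: [-0.4, 0.0, -0.8]
finger_gap: 24.1
```

```bash
python3 chk.py pics/k3.png
```

```text
t 7.95 tcp [481.6 -46.4  45.7] jawyaw 14.53 x-axis [ 2.e-04 -3.e-04 -1.e+00] gap 24.1 F [-0.4  0.  -0.8]
shift tool [-9.3  0.2  1. ]
world dyaw -0.03 turn tool deg [0.03 0.01 0.02] shift in new axes [-9.3  0.2  1. ]
R [[0.0, -0.251, 0.968], [-0.0, 0.968, 0.251], [-1.0, -0.0, 0.0]]
```

View pics/k3.png

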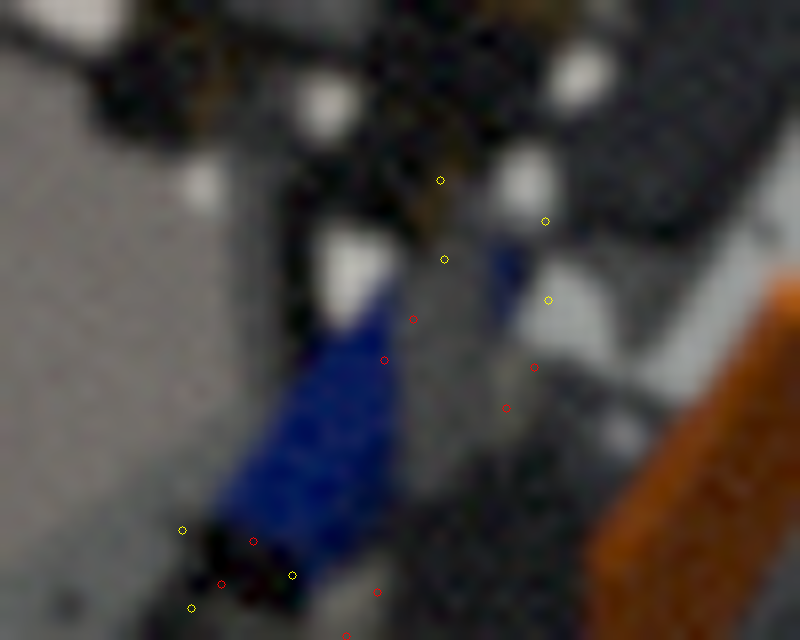

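The bar is inside the lips with no contact force. I lower the last millimetres.

Emit:
{"api": "apply_moves", "payload": {
  "steps": [
    [[2,0,0.5,0,0,0,-1],[2,0,0,0,0,0,-1],[1.5,0,0,0,0,0,-1],[0,0,0,0,0,0,-1]]
  ]
}}

```text
time_s: 8.4
eef_pos: [482.3, -46.1, 40.7]
orientation: [-0.199, 1.561, 0.199]
ft_force: [-0.4, -0.3, -1.5]
finger_gap: 23.6
```

```bash
python3 chk.py pics/k4.png
```

```text
t 8.4 tcp [482.3 -46.1  40.7] jawyaw 14.53 x-axis [ 1.1e-03 -1.0e-04 -1.0e+00] gap 23.6 F [-0.4 -0.3 -1.5]
shift tool [-14.3   0.2   0.2]
world dyaw -0.03 turn tool deg [0.03 0.06 0.02] shift in new axes [-14.3   0.2   0.2]
R [[0.001, -0.251, 0.968], [-0.0, 0.968, 0.251], [-1.0, -0.0, 0.001]]
```

View pics/k4.png

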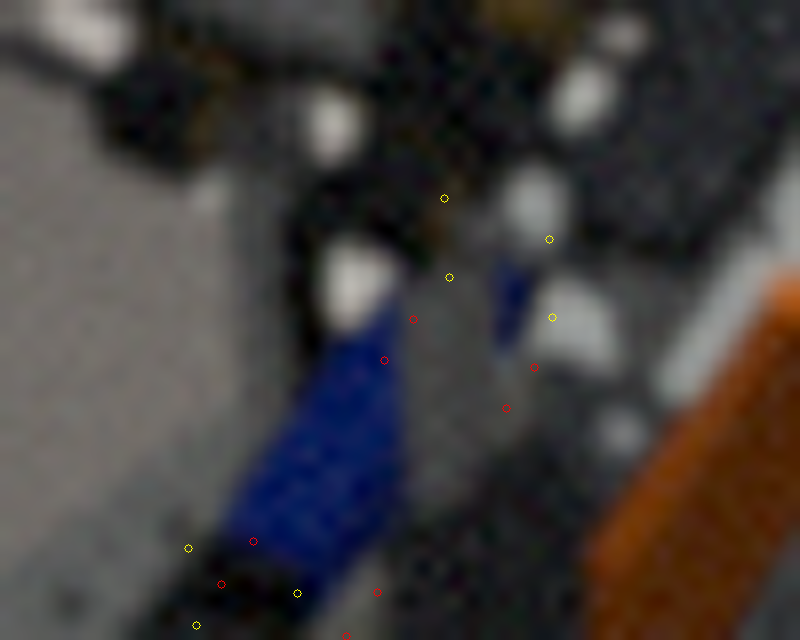

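No contact yet. About 2 mm remain.

Emit:
{"api": "apply_moves", "payload": {
  "steps": [
    [[1,0,0,0,0,0,-1],[1,0,0,0,0,0,-1],[0,0,0,0,0,0,-1],[0,0,0,0,0,0,-1]]
  ]
}}

```text
time_s: 8.85
eef_pos: [482.5, -46.2, 38.9]
orientation: [-0.199, 1.56, 0.199]
ft_force: [0.2, 0.6, -1.1]
finger_gap: 23.7
```

Emit:
{"api": "apply_moves", "payload": {
  "steps": [
    [[1,0,0,0,0,0,-1],[0,0,0,0,0,0,-1],[0,0,0,0,0,0,-1]]
  ]
}}

```text
time_s: 9.15
eef_pos: [482.6, -46.2, 38.5]
orientation: [-0.199, 1.56, 0.199]
ft_force: [-6.6, 0.2, 18.0]
finger_gap: 23.8
```

Contact at TCP z = 38.5, which matches the predicted 38.6. I ease off and release.

Emit:
{"api": "apply_moves", "payload": {
  "steps": [
    [[-0.8,0,0,0,0,0,-1],[0,0,0,0,0,0,-0.3],[0,0,0,0,0,0,0],[0,0,0,0,0,0,0],[0,0,0,0,0,0,0],[0,0,0,0,0,0,0]]
  ]
}}

```text
time_s: 9.75
eef_pos: [482.4, -46.2, 38.6]
orientation: [-0.199, 1.56, 0.199]
ft_force: [0.3, -0.3, 0.4]
finger_gap: 47.1
```

Emit:
{"api": "apply_moves", "payload": {
  "steps": [
    [[-10,0,0,0,0,0,0],[-25,0,0,0,0,0,0],[-35,0,0,0,0,0,0],[-40,0,0,0,0,0,0],[-20,0,0,0,0,0,0],[0,0,0,0,0,0,0]]
  ]
}}

```text
time_s: 10.35
eef_pos: [483.7, -46.2, 171.9]
orientation: [-0.199, 1.555, 0.199]
ft_force: [0.5, -0.9, -0.8]
finger_gap: 47.2
```

```bash
python3 - <<'E'
from h import *
from plant import env
plan(env,(554.7,-27,160),14.5)
d=env.get_image("scene");np.savez("scene2.npz",**d)
cv2.imwrite("pics/l1.png",cv2.resize(d["pixels"][190:280,245:365],(800,600),interpolation=2)[:,:,::-1])
E
```

```text
t 10.35 tcp [483.7 -46.2 171.9] jawyaw 14.52 x-axis [ 6.1e-03  9.0e-04 -1.0e+00] gap 47.2 F [ 0.5 -0.9 -0.8]
shift tool [12.4  0.8 73.5]
world dyaw -0.02 turn tool deg [0.02 0.35 0.04] shift in new axes [11.9  0.8 73.6]
R [[0.006, -0.251, 0.968], [0.001, 0.968, 0.251], [-1.0, -0.001, 0.006]]
```

View pics/l1.png

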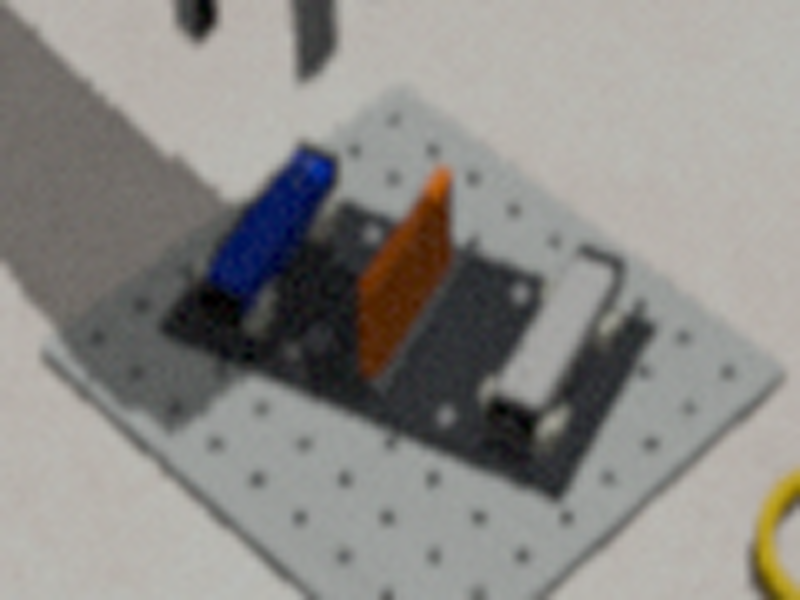

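Blue sits in the near cradle at (265,235) like silver, but its near cap looks a bit closer to the edge. I move the arm aside to measure it from the top.

Emit:
{"api": "apply_moves", "payload": {
  "steps": [
    [[-20,30,0,0,0,0,0],[0,45,0,0,0,0,0],[0,45,0,0,0,0,0],[0,45,0,0,0,0,0],[0,45,0,0,0,0,0],[0,30,0,0,0,0,0],[0,0,0,0,0,0,0]]
  ]
}}

```text
time_s: 11.1
eef_pos: [420.3, 189.5, 187.7]
orientation: [-0.204, 1.561, 0.203]
ft_force: [0.2, -1.6, -0.5]
finger_gap: 47.0
```

```bash
python3 - <<'E'
from h import *
from plant import env
t=env.get_image("top");s=env.get_image("scene");np.savez("top3.npz",**t);np.savez("scene3.npz",**s)
cv2.imwrite("pics/m1.png",np.hstack([cv2.resize(t["pixels"][130:230,310:390],(480,600),interpolation=1),cv2.resize(s["pixels"][205:265,275:307],(320,600),interpolation=1)])[:,:,::-1])
m=mask(t,(105,120,30),(130,255,255),(330,180,390,225));r,c=rect(m);print(r)
q=[onz(t,*x,58) for x in cv2.boxPoints(r)];print(np.mean(q,0),[np.linalg.norm(q[i]-q[(i+1)%4]).round(1) for i in range(4)],[np.degrees(np.arctan2(*(q[i]-q[(i+1)%4])[[1,0]])).round(1) for i in range(4)])
E
```

```text
((357.9915466308594, 200.96348571777344), (8.919427871704102, 31.03061294555664), 77.00537872314453)
[482.46901599 -44.02755773  58.        ] [np.float64(88.9), np.float64(25.6), np.float64(88.8), np.float64(25.6)] [np.float64(104.1), np.float64(13.4), np.float64(-75.9), np.float64(-166.2)]
```

View pics/m1.png

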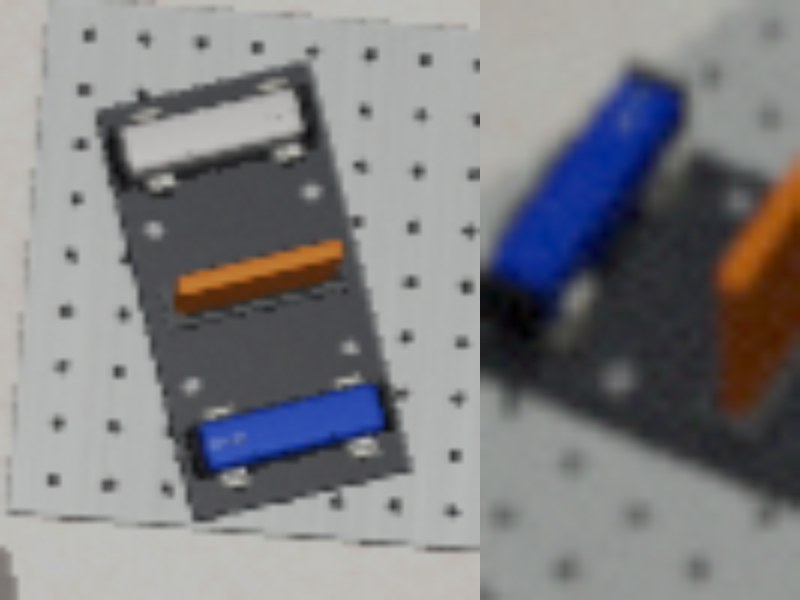

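Top view: blue (centre about (292,427) in the crop) lies midway between its rests' lips, parallel to the fin, measured at (482.5,-44.0) at 104.1°. That is within 2 mm of the cradle, and the carrier has not moved. Now the handle.

```bash
python3 - <<'E'
from h import *
from plant import env
t=dict(np.load("top3.npz"))
m=mask(t,(5,120,60),(20,255,255),(310,130,400,220));h=cv2.cvtColor(t["pixels"],cv2.COLOR_RGB2HSV)
m2=m&((h[...,2]>140)*255).astype(np.uint8);r,c=rect(m2);print(r)
q=[onz(t,*x,92) for x in cv2.boxPoints(r)];print(np.mean(q,0),[np.linalg.norm(q[i]-q[(i+1)%4]).round(1) for i in range(4)],[np.degrees(np.arctan2(*(q[i]-q[(i+1)%4])[[1,0]])).round(1) for i in range(4)])
plan(env,(554.7,-27,165),14.4)
E
```

```text
((353.0000305175781, 174.00001525878906), (2.9104273319244385, 27.163990020751953), 75.96376037597656)
[554.7838552  -26.81668646  92.        ] [np.float64(76.3), np.float64(8.2), np.float64(76.3), np.float64(8.2)] [np.float64(105.2), np.float64(14.4), np.float64(-74.8), np.float64(-165.2)]
t 11.2 tcp [421.6 186.  187.9] jawyaw 14.58 x-axis [ 2.e-04 -1.e-03 -1.e+00] gap 47.0 F [-0.3 -0.7  0.5]
shift tool [  23.1 -239.6   75.2]
world dyaw -0.18 turn tool deg [ 0.18 -0.    0.06] shift in new axes [  22.9 -239.4   76. ]
R [[0.0, -0.252, 0.968], [-0.001, 0.968, 0.252], [-1.0, -0.001, -0.0]]
```

Emit:
{"api": "apply_moves", "payload": {
  "steps": [
    [[0,-20,6,0,0,0,0],[0,-40,12,0,0,0,0],[0,-45,14,0,0,0,0],[0,-45,14,0,0,0,0],[5,-45,14,0,0,0,0],[10,-30,10,0,0,0,0],[8,-15,5,0,0,0,0],[0,0,0,0,0,0,0]]
  ]
}}

```text
time_s: 12.0
eef_pos: [554.5, -31.3, 164.4]
orientation: [-0.196, 1.563, 0.194]
ft_force: [-0.6, -0.1, 0.1]
finger_gap: 46.8
```

Emit:
{"api": "apply_moves", "payload": {
  "steps": [
    [[10,0,0,0,0,0,0],[20,0,0,0,0,0,0],[15,0,0,0,0,0,0],[5,0,0,0,0,0,0],[0,0,0,0,0,0,0]]
  ]
}}

```text
time_s: 12.5
eef_pos: [554.5, -27.0, 115.2]
orientation: [-0.2, 1.561, 0.199]
ft_force: [0.1, 0.4, -0.6]
finger_gap: 46.9
```

```bash
python3 - <<'E'
from h import *
from plant import env
plan(env,(554.8,-26.9,57),14.5)
d=env.get_image("scene")
cv2.imwrite("pics/n1.png",cv2.resize(d["pixels"][170:260,245:365],(800,600),interpolation=2)[:,:,::-1])
E
```

```text
t 12.5 tcp [554.5 -27.  115.2] jawyaw 14.56 x-axis [ 2.e-04 -2.e-04 -1.e+00] gap 46.9 F [ 0.1  0.4 -0.6]
shift tool [58.2  0.   0.4]
world dyaw -0.06 turn tool deg [0.06 0.01 0.01] shift in new axes [58.2  0.   0.4]
R [[0.0, -0.251, 0.968], [-0.0, 0.968, 0.251], [-1.0, -0.0, 0.0]]
```

View pics/n1.png

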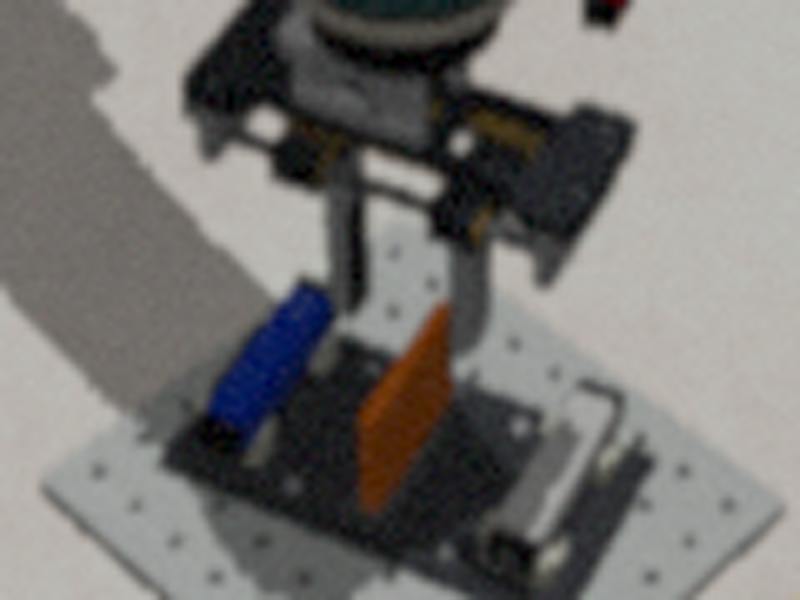

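The fingers (tips at (350,305) and (470,350)) straddle the fin, clear of both banks. I lower and grip.

Emit:
{"api": "apply_moves", "payload": {
  "steps": [
    [[15,0,0.3,0,0,0,0],[20,0,0,0,0,0,0],[15,0,0,0,0,0,0],[8,0,0,0,0,0,0],[0,0,0,0,0,0,0]]
  ]
}}

```text
time_s: 13.05
eef_pos: [554.8, -27.4, 56.8]
orientation: [-0.199, 1.562, 0.199]
ft_force: [-0.3, -0.5, 1.3]
finger_gap: 46.9
```

Emit:
{"api": "apply_moves", "payload": {
  "steps": [
    [[0,0,0,0,0,0,-1],[0,0,0,0,0,0,-1],[0,0,0,0,0,0,-1],[0,0,0,0,0,0,-1],[0,0,0,0,0,0,-1],[0,0,0,0,0,0,-1],[0,0,0,0,0,0,-1]]
  ]
}}

```text
time_s: 13.75
eef_pos: [554.9, -27.4, 57.9]
orientation: [-0.199, 1.561, 0.199]
ft_force: [-4.7, -0.5, 6.8]
finger_gap: 9.7
```

```bash
python3 - <<'E'
from h import *
from plant import env
plan(env,(554.8,-26.9,157),14.5)
d=env.get_image("scene")
cv2.imwrite("pics/n2.png",cv2.resize(d["pixels"][170:260,245:365],(800,600),interpolation=2)[:,:,::-1])
E
```

```text
t 13.75 tcp [554.9 -27.4  57.9] jawyaw 14.52 x-axis [ 5.e-04  1.e-04 -1.e+00] gap 9.7 F [-4.7 -0.5  6.8]
shift tool [-99.1   0.5   0.1]
world dyaw -0.02 turn tool deg [0.02 0.03 0.  ] shift in new axes [-99.1   0.5   0.1]
R [[0.0, -0.251, 0.968], [0.0, 0.968, 0.251], [-1.0, -0.0, 0.0]]
```

View pics/n2.png

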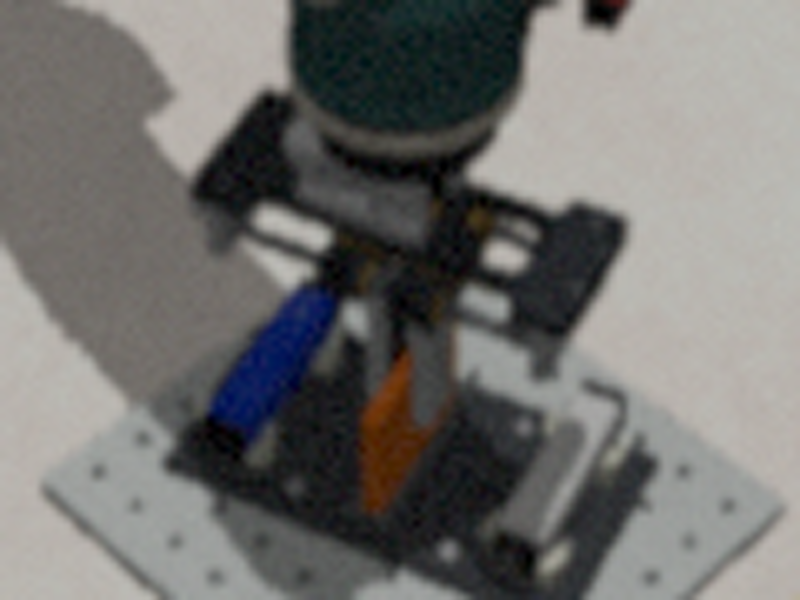

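The fin is gripped with a 9.7 mm gap (fin 10 mm). I lift gently.

Emit:
{"api": "apply_moves", "payload": {
  "steps": [
    [[-2,0,0,0,0,0,-1],[-5,0,0,0,0,0,-1],[-9,0,0,0,0,0,-1],[-9,0,0,0,0,0,-1],[-5,0,0,0,0,0,-1],[-1,0,0,0,0,0,-1],[0,0,0,0,0,0,-1]]
  ]
}}

```text
time_s: 14.5
eef_pos: [555.3, -27.2, 88.9]
orientation: [-0.199, 1.56, 0.199]
ft_force: [0.2, 0.3, -6.3]
finger_gap: 10.0
```

```bash
python3 - <<'E'
from h import *
from plant import env
plan(env,(554.8,-26.9,157),14.5)
d=env.get_image("scene")
cv2.imwrite("pics/n3.png",cv2.resize(d["pixels"][160:265,235:375],(800,600),interpolation=2)[:,:,::-1])
E
```

```text
t 14.5 tcp [555.3 -27.2  88.9] jawyaw 14.53 x-axis [ 1.7e-03  1.0e-04 -1.0e+00] gap 10.0 F [ 0.2  0.3 -6.3]
shift tool [-68.1   0.4  -0.3]
world dyaw -0.03 turn tool deg [0.03 0.09 0.02] shift in new axes [-68.1   0.4  -0.5]
R [[0.002, -0.251, 0.968], [0.0, 0.968, 0.251], [-1.0, -0.0, 0.002]]
```

View pics/n3.png

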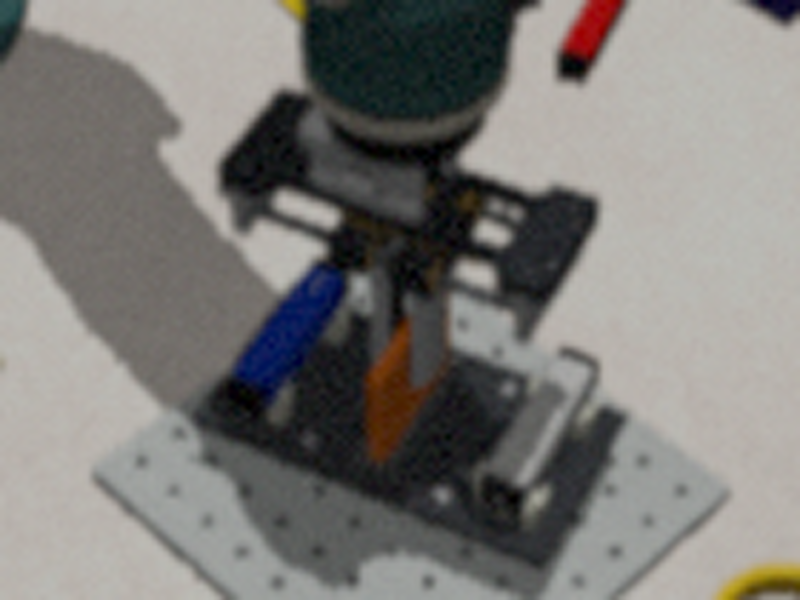

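The carrier is clear of the plate, level and carrying about 6 N (the expected loaded weight), with both banks in place. I lift the rest.

Emit:
{"api": "apply_moves", "payload": {
  "steps": [
    [[-4,0,0,0,0,0,-1],[-10,0,0,0,0,0,-1],[-14,0,0,0,0,0,-1],[-14,0,0,0,0,0,-1],[-13,0,0,0,0,0,-1],[-9,0,0,0,0,0,-1],[-4,0,0,0,0,0,-1],[0,0,0,0,0,0,-1]]
  ]
}}

```text
time_s: 15.35
eef_pos: [555.4, -27.1, 157.3]
orientation: [-0.199, 1.56, 0.199]
ft_force: [0.1, -0.2, -5.7]
finger_gap: 9.8
```

Emit:
{"api": "apply_moves", "payload": {
  "steps": [
    [[0,0,0,0,0,0,-1],[0,0,0,0,0,0,-1],[0,0,0,0,0,0,-1],[0,0,0,0,0,0,-1],[0,0,0,0,0,0,-1]]
  ]
}}

```text
time_s: 15.85
eef_pos: [555.1, -27.3, 156.6]
orientation: [-0.199, 1.561, 0.199]
ft_force: [-0.2, -0.3, -6.2]
finger_gap: 9.7
```

```bash
python3 - <<'E'
from h import *
from plant import env
plan(env,(554.8,-26.9,157),14.5)
d=env.get_image("scene")
cv2.imwrite("pics/n4.png",cv2.resize(d["pixels"][130:265,225:405],(800,600),interpolation=2)[:,:,::-1])
s=[two(dict(np.load("top3.npz")),(0,0),d,(0,0))] and None
E
```

```text
t 15.85 tcp [555.1 -27.3 156.6] jawyaw 14.53 x-axis [ 1.e-03 -1.e-04 -1.e+00] gap 9.7 F [-0.2 -0.3 -6.2]
shift tool [-0.4  0.4 -0.2]
world dyaw -0.03 turn tool deg [0.03 0.05 0.02] shift in new axes [-0.4  0.4 -0.2]
R [[0.001, -0.251, 0.968], [-0.0, 0.968, 0.251], [-1.0, -0.0, 0.001]]
```

View pics/n4.png

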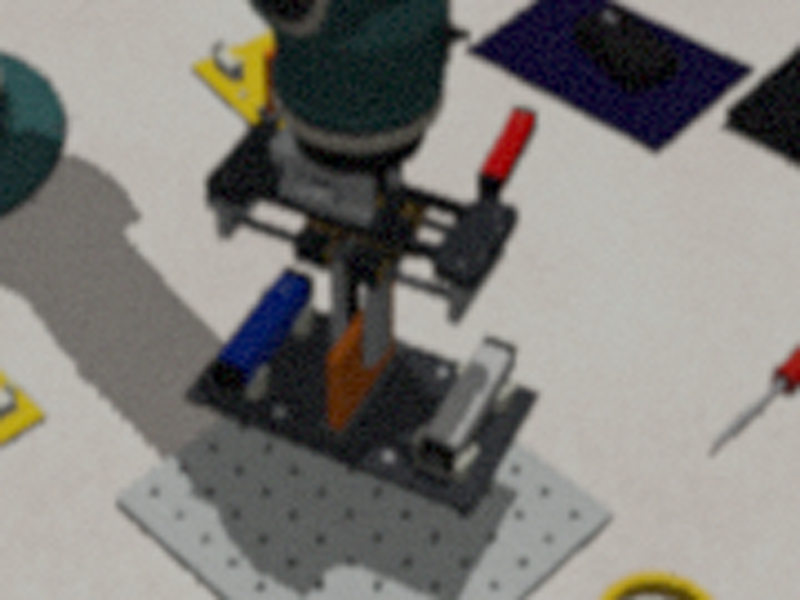

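The carrier hangs level about 99 mm above the plate, held by its fin at (360,370), with blue at (265,330) and silver at (470,400) in their cradles. The bystanders visible in this view (red bar, mouse, screwdriver, tape) look untouched.

```bash
python3 -c "
from plant import env
print(env.close_job())"
```

```text
the job is handed in; nothing more can be done
None
```

I laid the blue power bank in the empty cradle and released it. I then gripped the carrier by its orange handle, lifted it straight up and handed the job in while holding it there. The hand-in reports no verdict.

- **Placing:** after release, the top view put the blue bank at (482.5, -44.0) mm and 104.1°. The cradle is at about (482.3, -45.8) mm and 104.5°, so it is within 2 mm. An earlier scene-view glance suggested a shift of about 8 mm along its length, but the top view did not bear that out.
- **Seating height:** the bank touched down with the TCP at 38.5 mm, against 38.6 mm predicted.
- **Hold:** the TCP rose from 57.9 to 156.6 mm, so the carrier is about 99 mm up. The tool is vertical to about 0.001 rad and the finger gap is 9.7 mm on the 10 mm fin.
- **Load and banks:** the wrist carries about 6 N, close to the expected loaded weight. The last scene picture showed both banks in their cradles.
- **Bystanders:** the red bank, mouse, screwdriver and tape looked unmoved in that last picture. I did not look at the can or the black bank again, but the arm did not go near them.
- **Time:** about 16 s of the 53 s allowed.

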